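# Snap the fittings box lid shut

## Robot

A 6-joint arm with a two-finger parallel gripper is mounted at the origin on the work surface. World frame = base frame: x ahead of the robot, y to its left, z up, the work surface at z = 0. Lengths are in m, angles in rad, forces in N, time in s.
With the tool pointing down it reaches from about 0.35 to 0.85 m from the base axis. Payload 8.1 kg.
Tool frame: the origin (TCP) lies at the very end of the fingers, on their centre line; the grasp point (between the pads) lies robot.hold_point_z behind it (robot.hold_point_z is the distance from the TCP to the grasp point, in m); z points along the fingers, y is the direction in which the jaws open and shut (so a half turn about z gives the same grasp; the last joint's range is limited). The gripper opens to 93 mm and grips with 3 to 60 N. Pads are 15 mm wide; open, the fingers measure 128 mm over their backs; the gripper's body (75 mm by 188 mm) begins 65 mm behind the grasp point.
Start: joints at [-1.427, 0.13, 1.488, -0, 1.523, -0.085], TCP at [0.136, -0.584, 0.193] pointing down, gripper open.
Joint ranges: [-2.96, 2.96], [-0.89, 2.26], [0.02, 2.5], [-1.34, 4.48], [0, 2.73], [-2.66, 2.66]. Speed limits (rad/s): [2.39, 2.39, 2.79, 3.14, 3.14, 3.14].

## Interface

Orientations are given as a rotation vector (axis times angle).
In Python, from plant import robot, cams gives the robot as it stands. The module is installed in compiled form; this text tells all that it offers.
- The arm moves only by the tool step_arm, never from a script. Its argument "deltas" is a list of rows, each an object with "offset": the shift along the tool's x, y, z in cm, a list of three; "roll": the turn about the tool's z in rad. In form: [{"offset": [x, y, z], "roll": roll}, ...]. A call has 1 to 12 rows; each row shifts and turns the commanded pose from where the row before left it, along the tool's axes as they then stand; what a row does not reach is not made up. A row lasts 1/8 s, in which the tool goes at most 62.5 mm and 10.7 degrees, less where a joint would pass 70% of its speed; a pose out of reach is approached as far as the arm can. A call with a gripper value outside its range is refused whole. "fingers" is the finger opening in cm, from 0 to 9.3, set as the call begins (left out, the last holds). The fingers move at their own pace and stop on an object; "grip_force" is the grip in N (left out, the last holds). Time passes only in rows, so rows that do not move let the fingers close. It gives the time, the measured TCP pose, the force and the opening at its end, in the units of the state.
- robot.read_state(): the state, without advancing time (a new reading comes with each control period).
- cams.read_camera(name): name is "scene" or "top" or "wrist"; returns a dict with "pixels" (420x560x3 uint8, red, green, blue), "fx", "fy", "cx", "cy" (pixels), "extrinsics" (4x4, takes a point from world to camera coordinates). Camera axes: x right, y down, z forward; pixel columns grow to the right and rows downward; lengths in m; the calibration is good to about 2 mm. A picture is of the moment at which its call begins. There is no depth.
- robot.close_job(): hands the job in, once; it reports no verdict.
Trained networks look in a picture, given as the dict that the camera call returned (one of the last four; its "shot" number tells which), for a name from the list of things; names that differ only in an ending like _2 or _b are one class to them, and where a whole thing is asked for, a point or a joint stands for the part that bears it (a point fixed in the world has none). Each returns a list of dicts, best first, with "score" (0 to 1); they miss things now and then, are a little off and sometimes report something else, mostly with a low value. They report only what shows in the picture. A call takes as long as a camera call. They do not tell look-alikes from the thing itself.
- cams.boxes_of(picture, thing): "xy" ([column, row] in pixels, amid what is visible of it).
- cams.silhouettes(picture, thing): "mask" (420x560 bool, what is visible of it) and "xy" ([column, row] in pixels, amid what is visible of it).
- cams.pinpoint(picture, thing): "xy" ([column, row] in pixels: a listed point, or the origin of a listed thing).
The state is a dict: "t": time; "q": joint angles; "dq": joint speeds; "joint_torque": joint torques, N m; "tool_pos": TCP position; "orientation": TCP orientation; "force": force on the tool from outside, world axes, zero at the start; "wrist_torque": the same for the moment, N m; "opening": finger opening in m.
Only numpy, scipy, OpenCV 4.12 (cv2) and the standard library are available. Lean on these libraries where they do the work, as an engineer would, in place of code of your own. Each camera call takes 0.05 s, during which the arm holds its last target. There are 200 camera calls.

## Task

The yellow lid of the black fittings box is on, but all four sides of its rim are still sprung up. Press the sides down with the fingertips, one after another in any order, until each has clicked shut flush with the lid. Do not lift, tip or shove the box, and leave the pot, the blue coupling and the jar where they stand.

Things in the scene. Friction and masses are not known exactly. Their poses are not given: they have to be found in the camera images.
- fittings_box: loose black plastic box of pipe fittings (1.3 to 2.2 kg), tub 112 (x) x 162 (y) mm, white seal band round its top, yellow lid 130 x 180 mm, 72 mm high in all. Origin: centre of the underside, on the bench; x across the short way, y along the long way, z up; turned by at most 0.6 rad
- lid_center (a point): centre of the lid's flat top, 72 mm above the bench. The centre panel (74 x 124 mm) and four corners (26 mm square) are fixed; between the corners each side has one spring flap 28 mm wide, hinged on the panel's edge. A black carrying handle (10 mm thick, 80 mm long along y, not needed) stands 23 mm above this point
- flap_near (a joint): yellow rim flap on the long side towards the robot (box -x), 121 mm long, hinged 37 mm from the box's centre: 0 = sprung up (outer edge 10 mm above the lid's top), 0.35 rad = shut, flush. Resists with about 6 N at the outer edge (8 N at the press point) until half way, then snaps shut by itself and stays; let go earlier, it springs back up
- near_press (a point): point on the top face of the near flap, mid-length, 20 mm outward from its hinge line (8 mm inside its outer edge): 79 mm above the bench when up, 72 mm when shut
- flap_far (a joint): yellow rim flap on the long side away from the robot (box +x), 121 mm long, hinged 37 mm from the box's centre: 0 = sprung up (outer edge 10 mm above the lid's top), 0.35 rad = shut, flush. Resists with about 6 N at the outer edge (8 N at the press point) until half way, then snaps shut by itself and stays; let go earlier, it springs back up
- far_press (a point): point on the top face of the far flap, mid-length, 20 mm outward from its hinge line (8 mm inside its outer edge): 79 mm above the bench when up, 72 mm when shut
- flap_left (a joint): yellow rim flap on the short side on the robot's left (box +y), 71 mm long, hinged 62 mm from the box's centre: 0 = sprung up (outer edge 10 mm above the lid's top), 0.35 rad = shut, flush. Resists with about 6 N at the outer edge (8 N at the press point) until half way, then snaps shut by itself and stays; let go earlier, it springs back up
- left_press (a point): point on the top face of the left flap, mid-length, 20 mm outward from its hinge line (8 mm inside its outer edge): 79 mm above the bench when up, 72 mm when shut
- flap_right (a joint): yellow rim flap on the short side on the robot's right (box -y), 71 mm long, hinged 62 mm from the box's centre: 0 = sprung up (outer edge 10 mm above the lid's top), 0.35 rad = shut, flush. Resists with about 6 N at the outer edge (8 N at the press point) until half way, then snaps shut by itself and stays; let go earlier, it springs back up
- right_press (a point): point on the top face of the right flap, mid-length, 20 mm outward from its hinge line (8 mm inside its outer edge): 79 mm above the bench when up, 72 mm when shut
- pot: bystander: small empty black plant pot, 72 mm across, 60 mm high; origin at the centre of its underside
- coupling: bystander: blue pipe coupling standing upright, 34 mm across, 52 mm high; origin at the centre of its underside
- jar: bystander: amber jar with a white cap, 48 mm across, 65 mm high; origin at the centre of its underside
There are look-alikes about, which are no part of the job. Of the things that look like the fittings_box, take the one that is farthest to the robot's right at the start.

How it is judged:
By the outcome, as a careful person would: the job done as asked, in the order asked, and still so for the second after the job is handed in, with the robot touching nothing.
It also fails if it takes over 45 s, if anything falls off the work surface, if the arm or the gripper's body presses on something with over 40 N, if the wrist force passes 120 N, or if a joint passes its speed limit or range.

## Working session

There is one attempt and no reset: what is moved stays moved. The work goes in short steps, Python scripts to look and compute and a tool call to move; the robot and the scene stay as the last step left them, time stands still between calls to the robot, and variables do not carry over. Pictures are saved under pics/ and viewed, about 8 in all and at most 12, crops included, and the job is handed in when it is done.

Besides the shell and the picture viewer there is one more tool, called by a JSON object that holds its "method" and its "body", one argument or row to a line. step_arm: Moves the arm, as the interface text tells. Its arguments: {"type":"object","properties":{"deltas":{"type":"array"},"fingers":{"type":"number"},"grip_force":{"type":"number"}},"required":["deltas"]}

```bash
mkdir -p pics
cat > h.py <<'E'
import numpy as np, cv2
from plant import robot, cams
def proj(p,P):
    E=p["extrinsics"]; c=E[:3,:3]@np.asarray(P,float)+E[:3,3]
    return np.array([p["fx"]*c[0]/c[2]+p["cx"],p["fy"]*c[1]/c[2]+p["cy"]])
def unproj(p,xy,z):
    E=p["extrinsics"];R=E[:3,:3];o=-R.T@E[:3,3]
    d=R.T@np.array([(xy[0]-p["cx"])/p["fx"],(xy[1]-p["cy"])/p["fy"],1.])
    return o+d*(z-o[2])/d[2]
def save(p,n): cv2.imwrite("pics/"+n,cv2.cvtColor(p["pixels"],cv2.COLOR_RGB2BGR))
E
cat > a.py <<'E'
from h import *
np.set_printoptions(precision=3,suppress=True)
Z=dict(fittings_box=0,lid_center=.072,near_press=.079,far_press=.079,left_press=.079,right_press=.079,pot=0,coupling=0,jar=0)
ps=[]
for n in("top","scene"):
    p=cams.read_camera(n);save(p,n+"0.png");ps.append(p["pixels"])
    for k,z in Z.items():
        for d in cams.pinpoint(p,k):
            if d["score"]>.2: print(n,k,round(d["score"],2),np.round(d["xy"]),unproj(p,d["xy"],z)[:2])
s=robot.read_state();print(s["t"],s["tool_pos"],s["orientation"],s["force"],s["opening"],robot.hold_point_z)
E
python3 a.py; python3 -c "
import cv2,numpy as np
cv2.imwrite('pics/both0.png',cv2.resize(np.hstack([cv2.imread('pics/top0.png'),cv2.imread('pics/scene0.png')]),(800,300)))"
```

```text
top fittings_box 0.98 [240. 310.] [0.317 0.149]
top fittings_box 0.98 [144. 247.] [0.465 0.367]
top fittings_box 0.88 [244. 130.] [0.742 0.133]
top fittings_box 0.68 [338. 218.] [ 0.52  -0.086]
top lid_center 0.95 [341. 213.] [ 0.523 -0.079]
top lid_center 0.67 [232. 315.] [0.313 0.16 ]
top lid_center 0.59 [237. 118.] [0.746 0.145]
top lid_center 0.58 [140. 242.] [0.47  0.357]
top near_press 0.93 [350. 235.] [ 0.473 -0.095]
top near_press 0.81 [252. 134.] [0.706 0.111]
top near_press 0.66 [213. 299.] [0.346 0.199]
top near_press 0.64 [164. 239.] [0.475 0.303]
top far_press 0.92 [257. 327.] [0.287 0.108]
top far_press 0.87 [332. 190.] [ 0.573 -0.062]
top far_press 0.87 [114. 248.] [0.459 0.409]
top far_press 0.65 [221. 104.] [0.778 0.18 ]
top left_press 0.83 [309. 219.] [ 0.51  -0.008]
top left_press 0.82 [210. 143.] [0.686 0.203]
top left_press 0.73 [141. 280.] [0.389 0.351]
top left_press 0.57 [257. 279.] [0.385 0.107]
top right_press 0.82 [136. 206.] [0.548 0.365]
top right_press 0.72 [263.  97.] [0.791 0.085]
top right_press 0.66 [376. 197.] [ 0.553 -0.157]
top right_press 0.61 [2
[... 890 characters left out ...]
_press 0.79 [372. 252.] [0.681 0.2  ]
scene left_press 0.75 [369. 155.] [0.386 0.344]
scene left_press 0.72 [283. 174.] [0.387 0.111]
scene left_press 0.68 [250. 218.] [ 0.513 -0.004]
scene right_press 0.89 [343. 318.] [0.798 0.084]
scene right_press 0.69 [296. 142.] [0.269 0.187]
scene right_press 0.66 [177. 245.] [ 0.539 -0.164]
scene right_press 0.59 [410. 194.] [0.553 0.363]
scene pot 0.9 [283. 232.] [0.5   0.073]
scene pot 0.22 [178. 244.] [ 0.461 -0.167]
scene coupling 0.96 [252. 307.] [ 0.676 -0.048]
scene coupling 0.32 [215. 236.] [ 0.461 -0.081]
scene jar 0.69 [145. 308.] [ 0.612 -0.251]
1.0 [ 0.136 -0.584  0.193] [3.121 0.359 0.   ] [-0.669  0.33  -0.211] 0.09300315824961884 0.0188
```

View pics/top0.png

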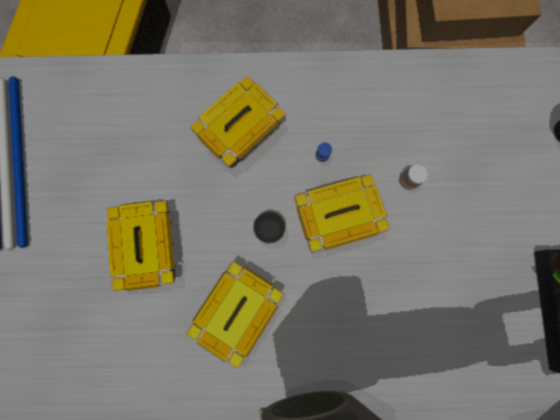

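View pics/scene0.png

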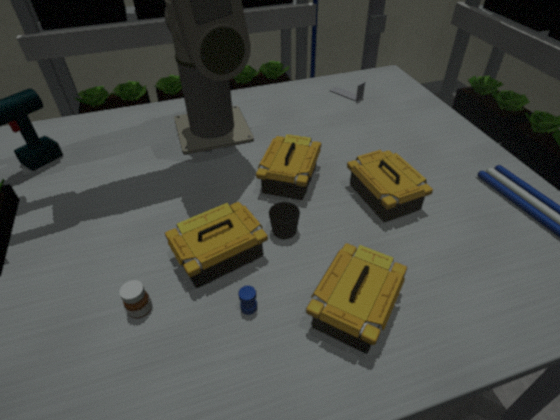

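The target is the rightmost box in the robot's view: top image (341,213), scene (214,235). Its centre is near (0.525, -0.083) and its yaw is about 0.25. I'll go above it with closed fingers and look from there.

{"method": "step_arm", "body": {
  "deltas": [
    {"offset":[4.1,-3.3,-0.7]},
    {"offset":[4.1,-3.3,-0.7]},
    {"offset":[4.1,-3.3,-0.7]},
    {"offset":[4.1,-3.3,-0.7]},
    {"offset":[4.1,-3.3,-0.7]},
    {"offset":[4.1,-3.3,-0.7]},
    {"offset":[4.1,-3.3,-0.7]},
    {"offset":[4.1,-3.3,-0.7]},
    {"offset":[4.1,-3.3,-0.7]},
    {"offset":[4.1,-3.3,-0.7]},
    {"offset":[4.1,-3.3,-0.7]},
    {"offset":[4,-3.3,-0.7]}
  ],
  "fingers": 0
}}

```text
schema error: expected keys offset, roll
```

```bash
cat > b.py <<'E'
from h import *
from scipy.optimize import least_squares
np.set_printoptions(precision=4,suppress=True)
L=dict(lid_center=(0,0,.072),near_press=(-.057,0,.079),far_press=(.057,0,.079),left_press=(0,.082,.079),right_press=(0,-.082,.079))
obs=[]
for n in("wrist","top","scene"):
    p=cams.read_camera(n);save(p,n+"1.png")
    for k,l in L.items():
        for d in cams.pinpoint(p,k):
            P=unproj(p,d["xy"],l[2])
            if d["score"]>.2 and np.hypot(P[0]-.525,P[1]+.083)<.12:
                print(n,k,round(d["score"],2),np.round(d["xy"]),P[:2]); obs.append((n,l,P[:2],1. if n=="wrist" else .4)); break
def f(v,o):
    c,s=np.cos(v[2]),np.sin(v[2]);R=np.array([[c,-s],[s,c]])
    return np.concatenate([w*(R@np.array(l[:2])+v[:2]-P)/.004 for _,l,P,w in o])
for n in("wrist","top","scene",""):
    o=[q for q in obs if n in q[0]]
    if len(o)>2:
        r=least_squares(f,[.525,-.083,.25],loss="soft_l1",args=(o,));print(n,r.x,r.cost)
v=r.x;s=robot.read_state();print(s["t"],s["tool_pos"],s["orientation"],s["force"],s["opening"])
c,sn=np.cos(v[2]),np.sin(v[2])
for k,l in L.items(): print(k,v[0]+c*l[0]-sn*l[1],v[1]+sn*l[0]+c*l[1])
E
python3 b.py
```

```text
top lid_center 0.58 [341. 213.] [ 0.5226 -0.0803]
top near_press 0.98 [349. 237.] [ 0.4689 -0.0925]
top far_press 0.87 [332. 190.] [ 0.5734 -0.0611]
top left_press 0.89 [306. 222.] [ 0.5025 -0.0025]
top right_press 0.79 [377. 199.] [ 0.5492 -0.1589]
scene lid_center 0.74 [212. 233.] [ 0.5222 -0.0889]
scene near_press 0.65 [203. 214.] [ 0.4649 -0.0977]
scene far_press 0.68 [225. 247.] [ 0.5762 -0.0723]
scene left_press 0.52 [248. 217.] [ 0.5083 -0.0073]
scene right_press 0.85 [180. 246.] [ 0.5447 -0.159 ]
top [ 0.5234 -0.079   0.2905] 0.256299476174944
scene [ 0.5232 -0.0852  0.2319] 0.4408147056835392
 [ 0.5232 -0.0819  0.2621] 1.2589745849401741
1.9 [ 0.1361 -0.5843  0.1929] [-3.121  -0.3587  0.    ] [0.4697 0.6749 0.0563] 0.09288091769658512
lid_center 0.5232172359415974 -0.08194536817097872
near_press 0.46816435553146596 -0.09671629767956973
far_press 0.5782701163517289 -0.06717443866238772
left_press 0.5019678285783612 -0.0027464875809650457
right_press 0.5444666433048336 -0.1611442487609924
```

View pics/wrist1.png

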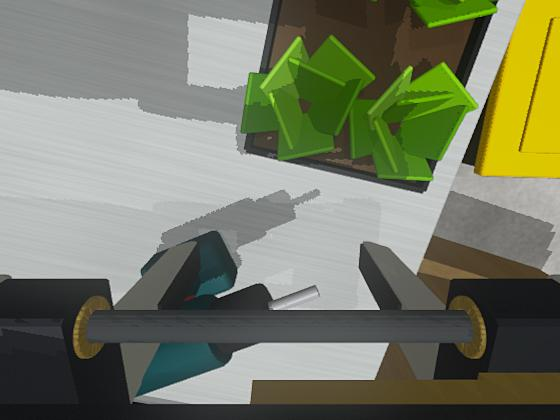

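The roll key is required, so that call was refused and nothing moved. The wrist camera looks ahead along tool +x, so I'll stop a little short of the box.

{"method": "step_arm", "body": {
  "deltas": [
    {"offset":[3.4,-3.3,-0.8],"roll":0},
    {"offset":[3.4,-3.3,-0.8],"roll":0},
    {"offset":[3.4,-3.3,-0.8],"roll":0},
    {"offset":[3.4,-3.3,-0.8],"roll":0},
    {"offset":[3.4,-3.3,-0.8],"roll":0},
    {"offset":[3.4,-3.3,-0.8],"roll":0},
    {"offset":[3.4,-3.3,-0.8],"roll":0},
    {"offset":[3.4,-3.3,-0.8],"roll":0},
    {"offset":[3.4,-3.3,-0.8],"roll":0},
    {"offset":[3.4,-3.3,-0.8],"roll":0},
    {"offset":[3.4,-3.3,-0.8],"roll":0},
    {"offset":[3.4,-3.3,-0.8],"roll":0}
  ],
  "fingers": 0
}}

```text
t: 3.4
tool_pos: [0.4444, -0.1047, 0.2895]
orientation: [3.121, 0.359, 0.001]
force: [-0.2, 0.3, -0.3]
opening: 0.0004
```

```bash
python3 b.py
```

```text
wrist lid_center 0.68 [274. 111.] [ 0.5236 -0.0801]
wrist near_press 0.64 [278. 156.] [ 0.4703 -0.0981]
wrist far_press 0.69 [273.  62.] [ 0.5775 -0.0663]
wrist left_press 0.75 [213. 115.] [ 0.502  -0.0073]
top lid_center 0.86 [341. 213.] [ 0.5228 -0.0792]
top near_press 0.62 [350. 234.] [ 0.4736 -0.094 ]
top far_press 0.79 [334. 190.] [ 0.5726 -0.0658]
top left_press 0.86 [310. 222.] [ 0.5034 -0.0096]
top right_press 0.62 [374. 200.] [ 0.5467 -0.1528]
scene lid_center 0.76 [215. 232.] [ 0.5215 -0.0828]
scene near_press 0.7 [205. 213.] [ 0.4649 -0.0939]
scene far_press 0.56 [228. 247.] [ 0.5784 -0.0683]
scene left_press 0.56 [250. 216.] [ 0.5037 -0.0035]
scene right_press 0.69 [179. 247.] [ 0.5452 -0.1602]
wrist [ 0.5242 -0.0825  0.2859] 0.6244968094549255
top [ 0.5239 -0.0801  0.2842] 0.8053114325658861
scene [ 0.5227 -0.0818  0.2463] 0.11012015852956125
 [ 0.5238 -0.0821  0.2777] 1.7917467495124852
4.3 [ 0.4436 -0.1062  0.2889] [-3.1211 -0.3584  0.    ] [ 1.4652  0.4165 -0.6009] 0.0004106107455178607
lid_center 0.5238035813404402 -0.08205135396984321
near_press 0.46898785083662226 -0.0976793957324186
far_press 0.5786193118442582 -0.06642331220726783
left_press 0.5013211352960336 -0.0031936364029471753
right_press 0.5462860273848469 -0.16090907153673925
```

View pics/wrist1.png

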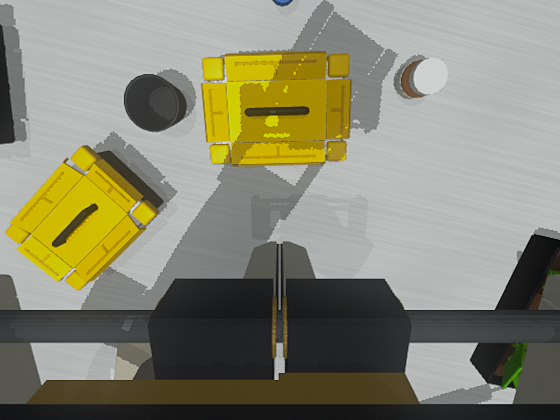

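The wrist view is clear: lid centre at (274,111), handle from (246,111) to (309,111), pot at (155,102), jar at (430,77). The fit gives centre (0.5238, -0.0821) and yaw 0.277. I'll press the near flap first.

{"method": "step_arm", "body": {
  "deltas": [
    {"offset":[2.7,-0.1,4.5],"roll":-0.05},
    {"offset":[0,0,4.5],"roll":0},
    {"offset":[0,0,4.5],"roll":0},
    {"offset":[0,0,4.0],"roll":0},
    {"offset":[0,0,2.2],"roll":0},
    {"offset":[0,0,0.8],"roll":0},
    {"offset":[0,0,0.4],"roll":0},
    {"offset":[0,0,0.3],"roll":0},
    {"offset":[0,0,0.2],"roll":0},
    {"offset":[0,0,0],"roll":0}
  ]
}}

```text
t: 5.55
tool_pos: [0.47, -0.0991, 0.0753]
orientation: [3.111, 0.436, 0.001]
force: [-0.3, -0.9, 0.6]
opening: 0.0006
```

The force is near zero at z = 0.075, so the near flap has snapped. Next I'll cross over the handle to the far flap.

{"method": "step_arm", "body": {
  "deltas": [
    {"offset":[0,0,-4.5],"roll":0},
    {"offset":[4,0,-0.5],"roll":0},
    {"offset":[4,0,0],"roll":0},
    {"offset":[3.4,-0.1,0],"roll":0},
    {"offset":[0,0,2.5],"roll":0},
    {"offset":[0,0,1.5],"roll":0},
    {"offset":[0,0,0.4],"roll":0},
    {"offset":[0,0,0.3],"roll":0},
    {"offset":[0,0,0.3],"roll":0},
    {"offset":[0,0,0.1],"roll":0},
    {"offset":[0,0,0],"roll":0}
  ]
}}

```text
t: 6.92
tool_pos: [0.5792, -0.0668, 0.0742]
orientation: [3.111, 0.436, 0.001]
force: [-0.5, -0.3, 0.6]
opening: 0.0005
```

```bash
python3 -c "
from h import *
s=robot.read_state();print(s['t'],s['tool_pos'],s['orientation'],s['force'])"
```

```text
6.925 [ 0.57918706 -0.06677206  0.07422099] [3.11103090e+00 4.36356387e-01 6.52912644e-04] [-0.54320563 -0.32808388  0.62601206]
```

The far flap has snapped too. Now to the right flap with a quarter turn.

{"method": "step_arm", "body": {
  "deltas": [
    {"offset":[0,0,-4.5],"roll":0},
    {"offset":[-2.8,4.1,0],"roll":0},
    {"offset":[-2.9,4.1,0],"roll":0},
    {"offset":[0,0,0],"roll":0.1745},
    {"offset":[0,0,0],"roll":0.1745},
    {"offset":[0,0,0],"roll":0.1745},
    {"offset":[0,0,0],"roll":0.1745},
    {"offset":[0,0,0],"roll":0.1745},
    {"offset":[0,0,0],"roll":0.1745},
    {"offset":[0,0,0],"roll":0.1745},
    {"offset":[0,0,0],"roll":0.1745},
    {"offset":[0,0,0],"roll":0.175}
  ]
}}

```text
t: 8.43
tool_pos: [0.547, -0.1613, 0.1192]
orientation: [-2.503, 1.899, -0.001]
force: [0.1, 0.2, 0.6]
opening: 0.0004
```

{"method": "step_arm", "body": {
  "deltas": [
    {"offset":[0,0,2.0],"roll":0},
    {"offset":[0,0,1.5],"roll":0},
    {"offset":[0,0,0.4],"roll":0},
    {"offset":[0,0,0.3],"roll":0},
    {"offset":[0,0,0.2],"roll":0},
    {"offset":[0,0,0.1],"roll":0},
    {"offset":[0,0,0],"roll":0}
  ]
}}

```text
t: 9.3
tool_pos: [0.547, -0.1613, 0.0742]
orientation: [-2.508, 1.891, -0.001]
force: [0.2, -0.0, -0.0]
opening: 0.0006
```

{"method": "step_arm", "body": {
  "deltas": [
    {"offset":[0,0,-4.7],"roll":0},
    {"offset":[-4.1,0,0],"roll":0},
    {"offset":[-4.1,0,0],"roll":0},
    {"offset":[-4.1,0,0],"roll":0},
    {"offset":[-4.1,0,0],"roll":0},
    {"offset":[0,0,2.0],"roll":0},
    {"offset":[0,0,1.7],"roll":0},
    {"offset":[0,0,0.4],"roll":0},
    {"offset":[0,0,0.3],"roll":0},
    {"offset":[0,0,0.2],"roll":0},
    {"offset":[0,0,0.1],"roll":0},
    {"offset":[0,0,0],"roll":0}
  ]
}}

```text
t: 10.8
tool_pos: [0.4984, -0.0223, 0.074]
orientation: [-2.516, 1.84, 0.017]
force: [0.6, 0.2, -0.1]
opening: 0.0003
```

{"method": "step_arm", "body": {
  "deltas": [
    {"offset":[0,0,-4.5],"roll":0},
    {"offset":[0,0,-4.5],"roll":0},
    {"offset":[4.5,4.0,-4.5],"roll":0},
    {"offset":[0,5.0,-3],"roll":0},
    {"offset":[0,5,-3],"roll":0},
    {"offset":[0,0,0],"roll":0},
    {"offset":[0,0,0],"roll":0}
  ]
}}

```text
t: 11.68
tool_pos: [0.382, -0.1031, 0.2585]
orientation: [-2.515, 1.841, 0.016]
force: [0.2, 0.9, 0.3]
opening: 0.0005
```

Run:
```python
from h import *
o=[]
for n in("wrist","top","scene"):
    p=cams.read_camera(n);save(p,n+"2.png")
    c=proj(p,(.5238,-.0821,.075));print(n,c)
    M=cv2.getRotationMatrix2D((0,0),0,1);w=50 if n!="wrist" else 110
    k=cv2.getRectSubPix(cv2.cvtColor(p["pixels"],cv2.COLOR_RGB2BGR),(2*w,2*w),tuple(map(float,c)))
    o.append(cv2.resize(k,(390,390),interpolation=cv2.INTER_CUBIC))
    if n!="wrist":
        b=cv2.imread("pics/%s0.png"%n);k=cv2.getRectSubPix(b,(2*w,2*w),tuple(map(float,c)))
        o.append(cv2.resize(k,(390,390),interpolation=cv2.INTER_CUBIC))
im=np.vstack([np.hstack(o[1:3]),np.hstack(o[3:5])]);cv2.imwrite("pics/cmp.png",cv2.resize(im,(600,600)))
s=robot.read_state();print(s['t'],s['tool_pos'],s['force'])
```

```text
wrist [163.54254184 159.54309281]
top [342.34237787 211.9023429 ]
scene [215.67832339 231.69107421]
11.825 [ 0.38167594 -0.10251612  0.25721562] [ 0.37806666 -0.51199448  0.34790099]
```

View pics/cmp.png

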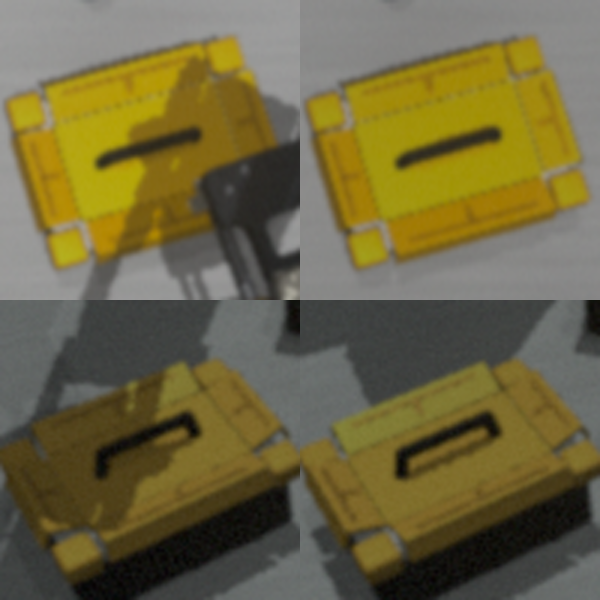

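View pics/wrist2.png

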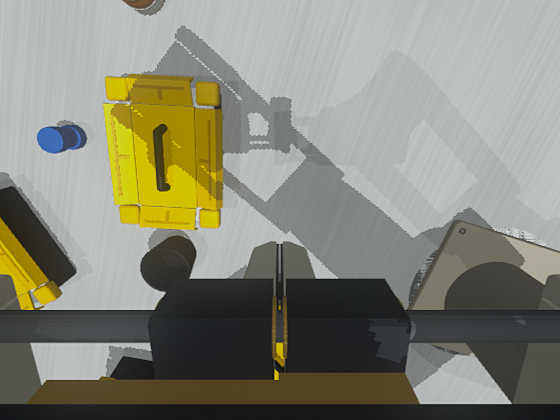

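The left move was clamped by 20 mm, so that press fell on the hinge. The pictures also leave it unclear whether the other flaps shut. I'll measure colours and edges before going on.

Run:
```python
from h import *
c,s=np.cos(.277),np.sin(.277)
W=lambda x,y,z:(.5238+c*x-s*y,-.0821+s*x+c*y,z)
for n in("top","scene"):
    p=cams.read_camera(n)
    for f in("0","1","2"):
        im=cv2.imread(f"pics/{n}{f}.png").astype(float)
        out=[]
        for nm,x,y in(("near",-.051,.03),("far",.051,.03),("left",.015,.076),("right",.015,-.076),("panel",.02,.04)):
            q=proj(p,W(x,y,.074)).round().astype(int); out.append((nm,im[q[1]-1:q[1]+2,q[0]-1:q[0]+2].mean((0,1)).round()[::-1]))
        print(n,f,*[f"{a}:{b}" for a,b in out])
a=cv2.imread("pics/wrist1.png")[40:180,190:365];b=cv2.rotate(cv2.imread("pics/wrist2.png")[65:240,95:235],cv2.ROTATE_90_CLOCKWISE)
cv2.imwrite("pics/w.png",np.vstack([cv2.resize(a,(560,300),interpolation=2),cv2.resize(b,(560,300),interpolation=2)]))
```

```text
top 0 near:[156. 118.   6.] far:[163. 140.  13.] left:[158. 122.  11.] right:[159. 134.  14.] panel:[162. 148.  12.]
top 1 near:[175. 132.   1.] far:[186. 160.  10.] left:[182. 140.  12.] right:[123.  95.  17.] panel:[140. 111.  26.]
top 2 near:[115.  88.  19.] far:[181. 156.  13.] left:[177. 137.  14.] right:[120.  94.  23.] panel:[181. 165.  13.]
scene 0 near:[130. 122.  52.] far:[113.  90.  35.] left:[126. 104.  42.] right:[124. 101.  39.] panel:[128. 111.  43.]
scene 1 near:[130. 122.  52.] far:[115.  93.  36.] left:[126. 104.  41.] right:[75. 62. 24.] panel:[97. 81. 33.]
scene 2 near:[84. 69. 27.] far:[113.  92.  37.] left:[126. 104.  41.] right:[74. 61. 25.] panel:[128. 110.  42.]
```

View pics/w.png

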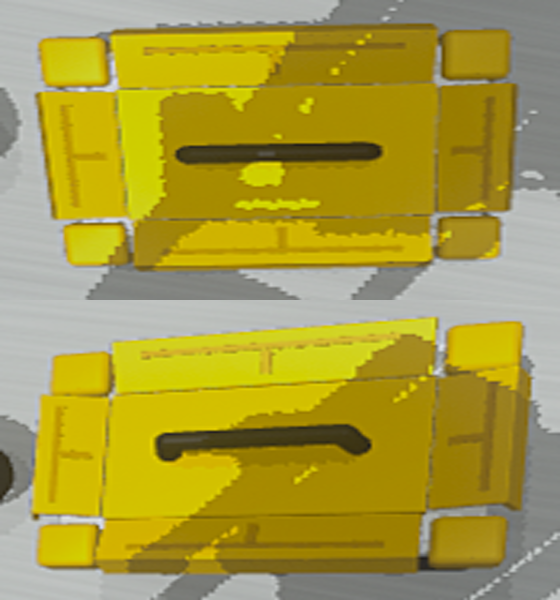

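I found the cause of the clamp: joint 6 was at its limit (q6 ≈ 2.66). I'll unwind it the other way, then press slowly and watch the force.

{"method": "step_arm", "body": {
  "deltas": [
    {"offset":[0,0,0],"roll":-0.173},
    {"offset":[0,0,0],"roll":-0.173},
    {"offset":[0,0,0],"roll":-0.173},
    {"offset":[0,0,0],"roll":-0.173},
    {"offset":[0,0,0],"roll":-0.173},
    {"offset":[0,0,0],"roll":-0.173},
    {"offset":[0,0,0],"roll":-0.173},
    {"offset":[0,0,0],"roll":-0.173},
    {"offset":[0,0,0],"roll":-0.173},
    {"offset":[4.8,-2.0,3],"roll":0},
    {"offset":[4.8,-2.0,3],"roll":0},
    {"offset":[4.7,-2.0,3],"roll":0}
  ]
}}

```text
t: 13.42
tool_pos: [0.5026, -0.0002, 0.1701]
orientation: [-3.082, -0.458, -0.013]
force: [0.7, -1.5, 0.6]
opening: 0.0002
```

{"method": "step_arm", "body": {
  "deltas": [
    {"offset":[0,0,0],"roll":-0.173},
    {"offset":[0,0,0],"roll":-0.173},
    {"offset":[0,0,0],"roll":-0.173},
    {"offset":[0,0,0],"roll":-0.173},
    {"offset":[0,0,0],"roll":-0.173},
    {"offset":[0,0,0],"roll":-0.173},
    {"offset":[0,0,0],"roll":-0.173},
    {"offset":[0,0,0],"roll":-0.173},
    {"offset":[0,0,0],"roll":-0.173},
    {"offset":[0,0,3],"roll":0},
    {"offset":[0,0,3],"roll":0}
  ]
}}

```text
t: 14.8
tool_pos: [0.502, 0.0002, 0.1104]
orientation: [-1.881, -2.501, -0.037]
force: [-0.4, -0.6, -0.2]
opening: 0.0003
```

{"method": "step_arm", "body": {
  "deltas": [
    {"offset":[-0.3,0,2.2],"roll":0},
    {"offset":[0,0,0.6],"roll":0},
    {"offset":[0,0,0.2],"roll":0},
    {"offset":[0,0,0.1],"roll":0}
  ]
}}

```text
t: 15.3
tool_pos: [0.5035, -0.0023, 0.0816]
orientation: [-1.882, -2.502, -0.038]
force: [0.1, -0.7, -0.6]
opening: 0.0006
```

{"method": "step_arm", "body": {
  "deltas": [
    {"offset":[0,0,0.1],"roll":0},
    {"offset":[0,0,0.05],"roll":0},
    {"offset":[0,0,0],"roll":0}
  ]
}}

```text
t: 15.68
tool_pos: [0.5029, -0.0024, 0.0794]
orientation: [-1.882, -2.501, -0.038]
force: [-0.7, 0.7, -0.3]
opening: 0.0003
```

{"method": "step_arm", "body": {
  "deltas": [
    {"offset":[0,0,0.1],"roll":0},
    {"offset":[0,0,0.1],"roll":0},
    {"offset":[0,0,0],"roll":0}
  ]
}}

```text
t: 16.05
tool_pos: [0.5027, -0.0023, 0.077]
orientation: [-1.882, -2.5, -0.037]
force: [-0.9, -0.1, 1.5]
opening: 0.0003
```

Run:
```python
from h import *
p=cams.read_camera("scene");k=p["pixels"][170:290,150:290,::-1]
cv2.imwrite("pics/c3.png",cv2.resize(k,(700,600),interpolation=2))
s=robot.read_state();print(s['t'],s['tool_pos'],s['force'],s['joint_torque'],s['q'])
```

```text
16.1 [ 0.5027123  -0.00231145  0.07710307] [-0.02850426  0.82252456  0.11150686] [ 1.59755473e-04 -4.35887361e+01 -4.62091148e+01  2.42504440e-01
  3.09964945e-02  1.18679269e-03] [-0.12813247 -0.05076104  1.89084291  0.02766212  1.30025329 -0.41590247]
```

View pics/c3.png

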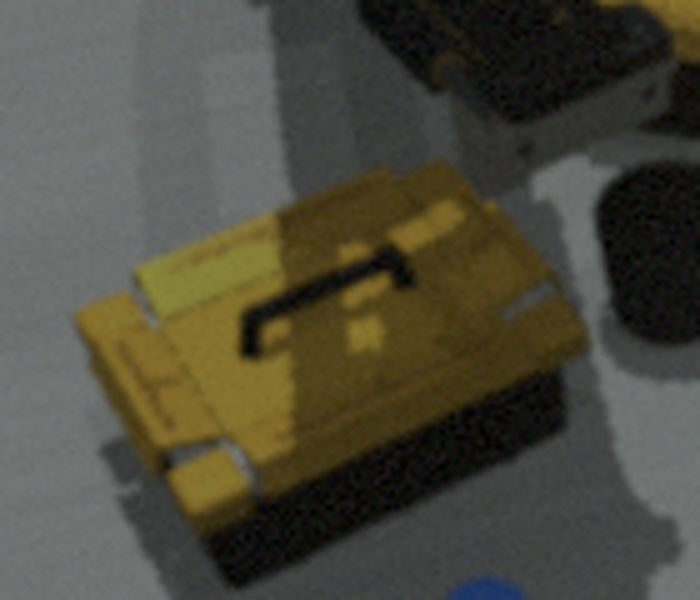

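Nothing has been touched yet. The fingertips show at about (256,208) in the scene image, well short of the flap, although the reported TCP is right over it. I'll overlay the reported TCP on the picture.

Run:
```python
from h import *
from scipy.spatial.transform import Rotation as Ro
s=robot.read_state();R=Ro.from_rotvec(s["orientation"]).as_matrix();T=np.array(s["tool_pos"]);print(R.round(3))
o=[]
for n,w in(("scene",45),("top",45),("wrist",80)):
    p=cams.read_camera(n);save(p,n+"4.png");c=proj(p,T)
    k=8*0+360/(2*w)
    im=cv2.getRectSubPix(p["pixels"][:,:,::-1].copy(),(2*w,2*w),tuple(map(float,c)));im=cv2.resize(im,(360,360),interpolation=2)
    im=np.clip(im.astype(float)*1.7,0,255).astype(np.uint8)
    for dz in(0,.05,.1):
        q=(proj(p,T-R[:,2]*dz)-c)*k+180
        cv2.circle(im,(int(q[0]),int(q[1])),4,[(255,0,255),(0,255,0),(255,255,0)][int(dz/.05+.1)],1)
    o.append(im);print(n,c)
    if n=="wrist": E=p["extrinsics"];print(T+R@[0,0,-.0],-E[:3,:3].T@E[:3,3], "cam in tool",R.T@(-E[:3,:3].T@E[:3,3]-T))
cv2.imwrite("pics/ov.png",cv2.resize(np.hstack(o),(800,267)) if 0 else np.vstack([np.hstack(o[:2])]))
cv2.imwrite("pics/ovw.png",o[2])
```

```text
[[-0.277  0.961  0.005]
 [ 0.961  0.277  0.026]
 [ 0.024  0.012 -1.   ]]
scene [249.95637958 215.80244718]
top [306.2471214  222.34513117]
wrist [279.675219  237.9606775]
[ 0.5027123  -0.00231145  0.07710307] [0.47989253 0.0678578  0.27020256] cam in tool [ 0.07834224 -0.0002359  -0.19129641]
```

View pics/ov.png

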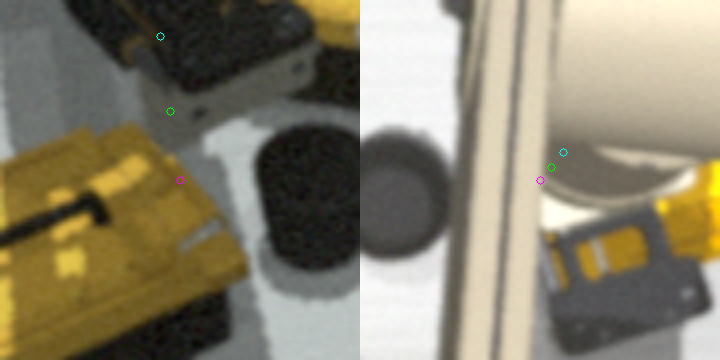

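The scene view suggests the true tip sits roughly 10–20 mm higher than reported, and no force has shown so far. I'll go down guarded by force.

{"method": "step_arm", "body": {
  "deltas": [
    {"offset":[0,0,0.2],"roll":0},
    {"offset":[0,0,0.2],"roll":0},
    {"offset":[0,0,0.1],"roll":0}
  ]
}}

```text
t: 16.62
tool_pos: [0.5027, -0.0021, 0.0719]
orientation: [-1.882, -2.5, -0.037]
force: [-0.2, 0.1, -0.6]
opening: 0.0006
```

Run:
```python
from h import *
s=robot.read_state();T=np.array(s["tool_pos"]);print(s["t"],T,s["force"])
p=cams.read_camera("scene");c=proj(p,T)
k=p["pixels"][140:260,180:340,::-1].astype(float)*1.8
im=cv2.resize(np.clip(k,0,255).astype(np.uint8),(800,600),interpolation=2)
for dz,col in((0,(255,0,255)),(.02,(0,0,255)),(.05,(0,255,0))):
    q=(proj(p,T+[0,0,dz])-[180,140])*5;cv2.circle(im,(int(q[0]),int(q[1])),5,col,2)
cv2.imwrite("pics/s5.png",im)
```

```text
16.625 [ 0.5026707  -0.00213835  0.07192622] [-0.15204642  0.1408363  -0.56799403]
```

View pics/s5.png

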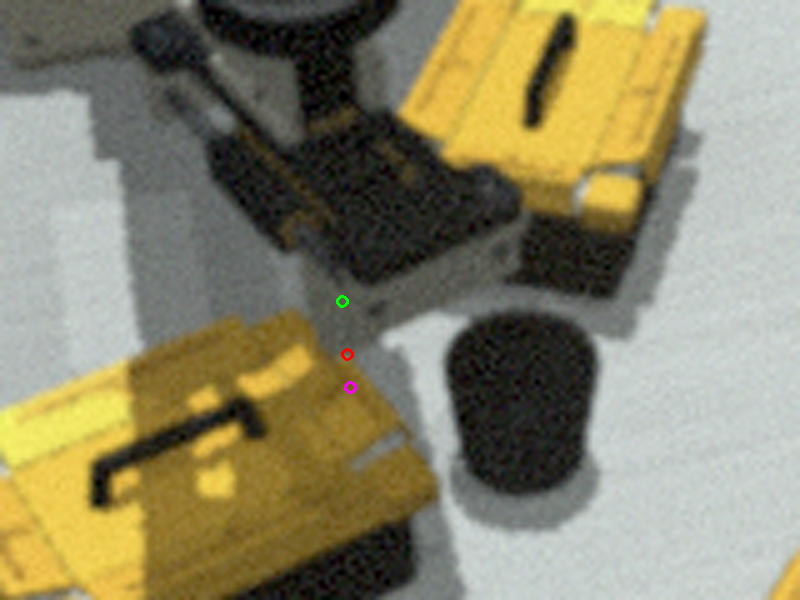

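The tip shows at (360,345) in the crop, about 20–25 mm above the reported TCP (magenta circle). Sideways it agrees with the wrist fit. I'll keep descending guarded.

{"method": "step_arm", "body": {
  "deltas": [
    {"offset":[0,0,0.3],"roll":0},
    {"offset":[0,0,0.3],"roll":0},
    {"offset":[0,0,0.2],"roll":0}
  ]
}}

```text
t: 17.05
tool_pos: [0.5027, -0.0019, 0.0638]
orientation: [-1.882, -2.5, -0.037]
force: [0.1, -0.3, -0.2]
opening: 0.0004
```

{"method": "step_arm", "body": {
  "deltas": [
    {"offset":[0,0,0.2],"roll":0},
    {"offset":[0,0,0.1],"roll":0}
  ]
}}

```text
t: 17.3
tool_pos: [0.5028, -0.0019, 0.0611]
orientation: [-1.882, -2.5, -0.037]
force: [0.1, 0.0, 0.2]
opening: 0.0004
```

{"method": "step_arm", "body": {
  "deltas": [
    {"offset":[0,0,0.2],"roll":0},
    {"offset":[0,0,0.1],"roll":0}
  ]
}}

```text
t: 17.55
tool_pos: [0.5029, -0.0018, 0.0581]
orientation: [-1.882, -2.501, -0.037]
force: [-0.3, 0.3, 0.4]
opening: 0.0004
```

{"method": "step_arm", "body": {
  "deltas": [
    {"offset":[0,0,0.2],"roll":0},
    {"offset":[0,0,0.1],"roll":0}
  ]
}}

```text
t: 17.8
tool_pos: [0.5031, -0.0017, 0.0555]
orientation: [-1.882, -2.501, -0.038]
force: [-2.1, 0.3, 6.3]
opening: 0.0005
```

{"method": "step_arm", "body": {
  "deltas": [
    {"offset":[0,0,0.1],"roll":0},
    {"offset":[0,0,0.1],"roll":0}
  ]
}}

```text
t: 18.05
tool_pos: [0.503, -0.0013, 0.0538]
orientation: [-1.882, -2.5, -0.038]
force: [-2.8, 2.1, 6.8]
opening: 0.0005
```

Contact is at a reported z of about 0.057, so the bias is about 23 mm. I'll keep pressing.

{"method": "step_arm", "body": {
  "deltas": [
    {"offset":[0,0,0.1],"roll":0},
    {"offset":[0,0,0.1],"roll":0}
  ]
}}

```text
t: 18.3
tool_pos: [0.5031, -0.0015, 0.0514]
orientation: [-1.882, -2.501, -0.038]
force: [-0.1, 0.2, 0.4]
opening: 0.0006
```

{"method": "step_arm", "body": {
  "deltas": [
    {"offset":[0,0,0.1],"roll":0},
    {"offset":[0,0,0.1],"roll":0}
  ]
}}

```text
t: 18.55
tool_pos: [0.5028, -0.0017, 0.0489]
orientation: [-1.882, -2.5, -0.037]
force: [-0.1, -0.3, -0.5]
opening: 0.0003
```

The left flap snapped at about 0.0525 and the force fell to zero. Next is the right flap: up, along -16.5 cm, down to about 0.050 reported.

{"method": "step_arm", "body": {
  "deltas": [
    {"offset":[0,0,-4.9],"roll":0},
    {"offset":[-4.1,-0.2,0],"roll":0},
    {"offset":[-4.1,0,0],"roll":0},
    {"offset":[-4.1,0,0],"roll":0},
    {"offset":[-4.2,0,0],"roll":0},
    {"offset":[0,0,2.2],"roll":0},
    {"offset":[0,0,1.4],"roll":0},
    {"offset":[0,0,0.4],"roll":0},
    {"offset":[0,0,0.2],"roll":0},
    {"offset":[0,0,0.1],"roll":0}
  ]
}}

```text
t: 19.8
tool_pos: [0.547, -0.1604, 0.0517]
orientation: [-1.882, -2.501, -0.038]
force: [-0.0, -0.7, 1.9]
opening: 0.0003
```

{"method": "step_arm", "body": {
  "deltas": [
    {"offset":[0,0,0.1],"roll":0},
    {"offset":[0,0,0.1],"roll":0},
    {"offset":[0,0,0.1],"roll":0},
    {"offset":[0,0,0.1],"roll":0},
    {"offset":[0,0,0],"roll":0}
  ]
}}

```text
t: 20.42
tool_pos: [0.5466, -0.1607, 0.0471]
orientation: [-1.882, -2.5, -0.037]
force: [0.5, 0.3, -0.1]
opening: 0.0006
```

{"method": "step_arm", "body": {
  "deltas": [
    {"offset":[0,0,-5.1],"roll":0},
    {"offset":[4.1,-2.9,0],"roll":0},
    {"offset":[4.1,-2.8,0],"roll":0},
    {"offset":[0,0,0],"roll":0.1745},
    {"offset":[0,0,0],"roll":0.1745},
    {"offset":[0,0,0],"roll":0.1745},
    {"offset":[0,0,0],"roll":0.1745},
    {"offset":[0,0,0],"roll":0.1745},
    {"offset":[0,0,0],"roll":0.1745},
    {"offset":[0,0,0],"roll":0.1745},
    {"offset":[0,0,0],"roll":0.1745},
    {"offset":[0,0,0],"roll":0.1745}
  ]
}}

```text
t: 21.92
tool_pos: [0.469, -0.0991, 0.0996]
orientation: [-3.087, -0.427, -0.014]
force: [0.9, -0.1, 0.1]
opening: 0.0007
```

{"method": "step_arm", "body": {
  "deltas": [
    {"offset":[0,0,2.2],"roll":0},
    {"offset":[0,0,1.4],"roll":0},
    {"offset":[0,0,0.4],"roll":0},
    {"offset":[0,0,0.2],"roll":0},
    {"offset":[0,0,0.1],"roll":0},
    {"offset":[0,0,0],"roll":0}
  ]
}}

```text
t: 22.68
tool_pos: [0.4695, -0.098, 0.0569]
orientation: [-3.086, -0.436, -0.014]
force: [-0.4, 0.6, 0.5]
opening: 0.0004
```

{"method": "step_arm", "body": {
  "deltas": [
    {"offset":[0,0,0.1],"roll":0},
    {"offset":[0,0,0.1],"roll":0},
    {"offset":[0,0,0.1],"roll":0}
  ]
}}

```text
t: 23.05
tool_pos: [0.4693, -0.0981, 0.0543]
orientation: [-3.086, -0.436, -0.013]
force: [-5.2, 0.1, 5.9]
opening: 0.0005
```

{"method": "step_arm", "body": {
  "deltas": [
    {"offset":[0,0,0.1],"roll":0},
    {"offset":[0,0,0.1],"roll":0},
    {"offset":[0,0,0.1],"roll":0}
  ]
}}

```text
t: 23.42
tool_pos: [0.4693, -0.0977, 0.0504]
orientation: [-3.086, -0.436, -0.014]
force: [0.3, 0.9, -0.5]
opening: 0.0006
```

{"method": "step_arm", "body": {
  "deltas": [
    {"offset":[0,0,0.1],"roll":0},
    {"offset":[0,0,0.1],"roll":0}
  ]
}}

```text
t: 23.68
tool_pos: [0.4692, -0.0976, 0.0483]
orientation: [-3.085, -0.436, -0.013]
force: [-0.7, 0.2, -0.0]
opening: 0.0004
```

Near snapped: the force rose to 5.9 N, then dropped to 0. Now the far flap.

{"method": "step_arm", "body": {
  "deltas": [
    {"offset":[0,0,-5.0],"roll":0},
    {"offset":[3.8,0,0],"roll":0},
    {"offset":[3.8,0,0],"roll":0},
    {"offset":[3.8,0,0],"roll":0},
    {"offset":[0,0,2.2],"roll":0},
    {"offset":[0,0,1.4],"roll":0},
    {"offset":[0,0,0.4],"roll":0},
    {"offset":[0,0,0.2],"roll":0},
    {"offset":[0,0,0.1],"roll":0}
  ]
}}

```text
t: 24.8
tool_pos: [0.5791, -0.0666, 0.0577]
orientation: [-3.086, -0.436, -0.015]
force: [0.1, 0.4, 0.7]
opening: 0.0006
```

{"method": "step_arm", "body": {
  "deltas": [
    {"offset":[0,0,0.1],"roll":0},
    {"offset":[0,0,0.1],"roll":0}
  ]
}}

```text
t: 25.05
tool_pos: [0.5792, -0.0664, 0.0556]
orientation: [-3.086, -0.436, -0.015]
force: [-0.9, -0.4, 5.7]
opening: 0.0007
```

{"method": "step_arm", "body": {
  "deltas": [
    {"offset":[0,0,0.1],"roll":0},
    {"offset":[0,0,0.1],"roll":0}
  ]
}}

```text
t: 25.3
tool_pos: [0.5797, -0.0663, 0.054]
orientation: [-3.086, -0.436, -0.016]
force: [-0.5, 0.4, 4.6]
opening: 0.0006
```

{"method": "step_arm", "body": {
  "deltas": [
    {"offset":[0,0,0.1],"roll":0},
    {"offset":[0,0,0.1],"roll":0},
    {"offset":[0,0,0.1],"roll":0}
  ]
}}

```text
t: 25.68
tool_pos: [0.5782, -0.0661, 0.0494]
orientation: [-3.085, -0.436, -0.012]
force: [-0.2, -0.4, -0.1]
opening: 0.0006
```

{"method": "step_arm", "body": {
  "deltas": [
    {"offset":[0,0,0.1],"roll":0},
    {"offset":[0,0,0.1],"roll":0}
  ]
}}

```text
t: 25.92
tool_pos: [0.5782, -0.066, 0.0473]
orientation: [-3.085, -0.436, -0.012]
force: [0.1, -0.5, -0.0]
opening: 0.0004
```

{"method": "step_arm", "body": {
  "deltas": [
    {"offset":[0,0,-4.5],"roll":0},
    {"offset":[0,0,-4.5],"roll":0},
    {"offset":[-4.0,0,-4.5],"roll":0},
    {"offset":[-5.0,0,-2],"roll":0},
    {"offset":[-5,0,-2],"roll":0},
    {"offset":[-5,0,-2],"roll":0},
    {"offset":[0,0,0],"roll":0}
  ]
}}

```text
t: 26.8
tool_pos: [0.3943, -0.125, 0.2429]
orientation: [-3.089, -0.433, -0.019]
force: [0.0, -0.4, 1.0]
opening: 0.0004
```

Run:
```python
from h import *
c,s=np.cos(.277),np.sin(.277)
W=lambda x,y,z:(.5238+c*x-s*y,-.0821+s*x+c*y,z)
for n in("top","scene","wrist"):
    p=cams.read_camera(n);save(p,n+"6.png")
    for k,z in(("lid_center",.072),("pot",0),("coupling",0),("jar",0)):
        print(n,k,[unproj(p,d["xy"],z)[:2].round(3) for d in cams.pinpoint(p,k) if d["score"]>.3])
    if n=="wrist": continue
    for f in("0","6"):
        im=cv2.imread(f"pics/{n}{f}.png").astype(float)
        print(n,f,*[(nm,im[q[1]-1:q[1]+2,q[0]-1:q[0]+2].mean((0,1)).round()[::-1]) for nm,x,y in(("near",-.051,.03),("far",.051,.03),("left",.015,.076),("right",.015,-.076),("panel",.02,.04)) for q in[proj(p,W(x,y,.074)).round().astype(int)]])
a=cv2.imread("pics/wrist1.png")[40:180,190:365];p=cams.read_camera("wrist")
q=proj(p,W(0,0,.072)).astype(int);print(q);b=cv2.getRectSubPix(cv2.imread("pics/wrist6.png"),(175,140),tuple(map(float,q)))
t0=cv2.imread("pics/scene0.png")[190:290,155:280];t1=cv2.imread("pics/scene6.png")[190:290,155:280]
g=lambda i:cv2.resize(i,(390,300),interpolation=2)
cv2.imwrite("pics/f.png",np.vstack([np.hstack([g(a),g(b)]),np.hstack([g(t0),g(t1)])]))
s=robot.read_state();print(s["t"],s["tool_pos"],s["force"])
```

```text
top lid_center [array([ 0.518, -0.083]), array([0.318, 0.16 ]), array([0.746, 0.146]), array([0.47 , 0.357])]
top pot [array([0.494, 0.077])]
top coupling [array([ 0.674, -0.054])]
top jar [array([ 0.599, -0.25 ])]
top 0 ('near', array([156., 118.,   6.])) ('far', array([163., 140.,  13.])) ('left', array([158., 122.,  11.])) ('right', array([159., 134.,  14.])) ('panel', array([162., 148.,  12.]))
top 6 ('near', array([132., 104.,  24.])) ('far', array([178., 159.,  16.])) ('left', array([176., 161.,  20.])) ('right', array([125.,  98.,  25.])) ('panel', array([177., 162.,  13.]))
scene lid_center [array([0.473, 0.353]), array([0.312, 0.159]), array([ 0.525, -0.094]), array([0.747, 0.143])]
scene pot [array([0.496, 0.074])]
scene coupling [array([ 0.673, -0.049])]
scene jar [array([ 0.605, -0.255])]
scene 0 ('near', array([130., 122.,  52.])) ('far', array([113.,  90.,  35.])) ('left', array([126., 104.,  42.])) ('right', array([124., 101.,  39.])) ('panel', array([128., 111.,  43.]))
scene 6 ('near', array([77., 63., 25.])) ('far', array([130., 113.,  45.])) ('left', array([125., 105.,  42.])) ('right', array([81., 65., 25.])) ('panel', array([129., 111.,  43.]))
wrist lid_center [array([0.314, 0.151]), array([ 0.522, -0.081])]
wrist pot [array([0.494, 0.078]), array([ 0.605, -0.261])]
wrist coupling [array([ 0.47 , -0.096])]
wrist jar [array([ 0.607, -0.264])]
[278  60]
27.6 [ 0.39526919 -0.12375731  0.2405209 ] [ 0.15635768  0.2608463  -0.2129807 ]
```

View pics/f.png

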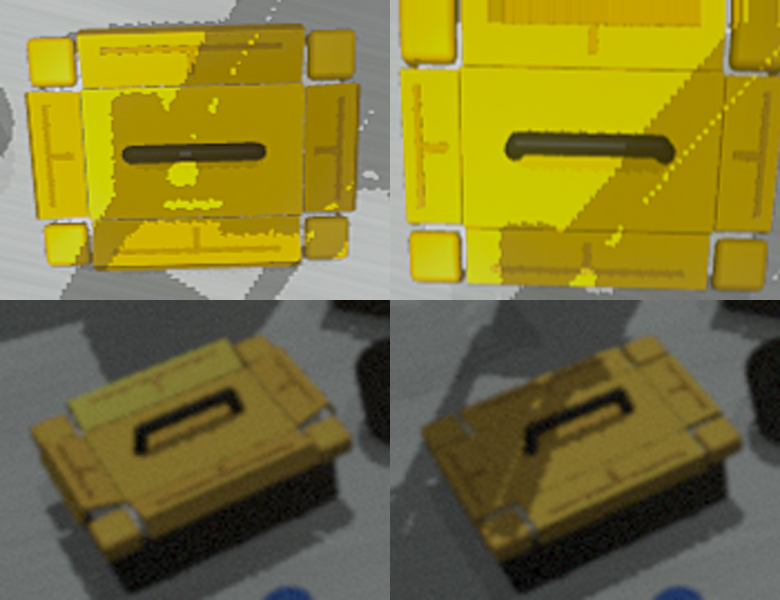

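All four flaps now look coplanar with the panel. The right one is in shadow, so I'll compare its shade with the shaded panel and hand in if they match.

Run:
```python
from h import *
c,s=np.cos(.277),np.sin(.277)
W=lambda x,y,z:(.5238+c*x-s*y,-.0821+s*x+c*y,z)
b=cv2.getRectSubPix(cv2.imread("pics/wrist6.png"),(175,140),(278.,60.))
k=175/390
for nm,x,y in(("rightflap",730-390,190),("panel shaded",690-390,190),("leftflap",430-390,180),("panel lit",490-390,180),("near shaded",650-390,250)):
    u,v=int(x*k),int(y*140/300);print(nm,b[v-2:v+3,u-2:u+3].mean((0,1)).round()[::-1])
i=cv2.imread("pics/scene6.png")
for nm,x,y in(("right",465,465),("right2",450,440),("panel shaded",500,430),("near shaded",510,390)):
    u,v=int(155+(x-390)*125/390),int(190+(y-300)/3);print(nm,i[v-1:v+2,u-1:u+2].mean((0,1)).round()[::-1])
```

```text
rightflap [165. 139.   0.]
panel shaded [165. 139.   0.]
leftflap [200. 194.   1.]
panel lit [204. 199.   0.]
near shaded [165. 139.   3.]
right [81. 66. 27.]
right2 [77. 63. 25.]
panel shaded [81. 66. 26.]
near shaded [86. 75. 51.]
```

```bash
python3 -c "
from plant import robot
print(robot.close_job())"
```

```text
the job is handed in; nothing more can be done
None
```

All four flaps on the rightmost box are pressed shut, and I handed the job in at about 27.6 s with the arm well clear.

- **First round missed:** My first presses on the near, far and right flaps stopped in the air. The real fingertips sat about 23 mm higher than the reported TCP height, and I took the zero force for a click. The first try at the left flap also stopped about 20 mm short because joint 6 was at its limit. The camera pictures showed the flaps still up, so I redid all four, pressing slowly and watching the force.
- **Clicks:** Left, near and far each rose to about 5–7 N and then dropped to 0, which is the snap. For the right flap I caught only 1.9 N, then 0 N further down, so its force record is weaker.
- **Last pictures:**
  - **Flaps:** each matches the panel's shade, lit or shaded, and lies level with the lid corners. The right flap matches exactly.
  - **Box and bystanders:** the box, pot, coupling and jar are where they were, to within about 1 cm, which is the scatter of the measurements. One wrist-camera "coupling" reading, at the box's near flap, disagreed with the other two cameras. I took it as a false detection.

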